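# Wake and tare the balance with the weighing boat

## Robot

A 7-joint arm with a two-finger parallel gripper is mounted at the origin on a cart in front of the work surface, level with it; the furniture and walls round the work are solid. World frame = base frame: x ahead of the robot, y to its left, z up, the work surface at z = 0. Lengths are in mm, angles in rad, forces in N, time in s.
With the tool pointing down it reaches from about 400 to 850 mm from the base axis. Payload 4.5 kg.
Tool frame: the origin (TCP) lies between the finger pads; the fingertips stand 19 mm ahead of it and the grasp point (between the pads) is the TCP (robot.tip_reach is the distance from the TCP to the fingertips, in mm); z points along the fingers, y is the line along which they close (so a half turn about z gives the same grasp; the last joint's range is limited). The gripper opens to 85 mm and grips with 20 to 120 N. Pads are 22 mm wide; open, the fingers measure 114 mm over their backs; the gripper's body (76 mm by 85 mm) begins 54 mm behind the grasp point. The pads swing forward as they close: fully open they stand 13 mm farther back than shut.
Start: joints at [-1.126, 0.689, -0.195, 1.565, 0.157, 0.902, -0.215], TCP at [249.573, 573.032, 250.317] pointing down, gripper open.
Joint ranges: [-3.01, 3.01], [-0.46, 2.08], [-1.47, 1.51], [0.13, 2.56], [-1, 4.14], [0.04, 2.09], [-2.66, 2.66]. Speed limits (rad/s): [2.57, 2.57, 3.14, 3.14, 3.14, 3.14, 3.14].

## Interface

Orientations are given as a 3x3 rotation matrix whose columns are the frame's x, y, z axes.
In Python, from plant import readout, eyes, robot gives the robot as it stands. The module is installed in compiled form; this text tells all that it offers.
- The arm moves only by the tool jog_arm, never from a script. Its arguments are lists of equal length, an entry for each row: "angular": the turn, a rotation vector about the world's x, y, z in rad, a list of three; "dp": the shift along the world's x, y, z in mm, a list of three; "jaw": the finger opening in mm, from 0 to 85.4. In form: {"angular": [[rx, ry, rz], ...], "dp": [[dx, dy, dz], ...], "jaw": [jaw, ...]}. A call has 1 to 12 rows; each row shifts and turns the commanded pose from where the row before left it; what a row does not reach is not made up. A row lasts 1/8 s, in which the tool goes at most 62.5 mm and 10.7 degrees, less where a joint would pass 70% of its speed; a pose out of reach is approached as far as the arm can. A call is refused whole if a number of a shift passes 62.5 or a number of a turn 0.188, either way. A call with a gripper value outside its range is refused whole. The fingers move at their own pace and stop on an object; "squeeze" is the grip in N (left out, the last holds). Time passes only in rows, so rows that do not move let the fingers close. It gives the time, the measured TCP pose, the force, the opening and the grip force at its end, in the units of the state.
- readout.read_state(): the state, without advancing time (a new reading comes with each control period).
- eyes.read_camera(name): name is "side" or "top" or "wrist"; returns a dict with "pixels" (384x512x3 uint8, red, green, blue), "fov_y" (degrees; the focal length in pixels is half the picture's height over the tangent of half this angle, whatever the lens; pixels are square), "cx", "cy" (the principal point, pixels), "T" (4x4, takes a point from camera to world coordinates); the wrist camera has in their place "mount" (4x4, takes a point from camera to tool coordinates, whose origin is the TCP and whose axes are the flange's). Camera axes: x right, y up, looking along -z (the intrinsics and any distortion apply to the point x, -y, -z); pixel columns grow to the right and rows downward; lengths in mm; the calibration is good to about 2 mm. A picture is of the moment at which its call begins: read the wrist's pose just before it. There is no depth.
- robot.hand_in(): hands the job in; it is judged then, once.
The state is a dict: "time": time; "joints": joint angles; "qd": joint speeds; "joint_efforts": joint torques, N m; "eef_pos": TCP position; "ee_rot": TCP orientation; "wrist_force": force on the tool from outside, world axes, zero at the start; "ft_torque": the same for the moment, N m; "gripper_width": finger opening in mm; "grip_force": force on a finger pad.
Only numpy, scipy, OpenCV 4.12 (cv2) and the standard library are available. Lean on these libraries where they do the work, as an engineer would, in place of code of your own. Each camera call takes 0.05 s, during which the arm holds its last target. There are 200 camera calls.

## Task

Get the balance that carries the weighing boat ready for the next portion: with the fingertips first press its blue key to wake it and let it come up, then press its green tare key, keep it down for a good second, let it come up and draw back. Press gently and fully down, grasp nothing, press no other key on either balance, and neither touch the weighing boat nor shift anything else.

Things in the scene. Friction and masses are not known exactly. Their poses are not given: they have to be found in the camera images.
- balance_1: the balance that carries the weighing boat: white bench balance, 190 (x) by 150 mm (y), housing top 28 mm high, fixed; it may stand left or right of the other, turned up to 0.35 rad. Origin: centre of its underside; z up, front edge at -x; keys in a row at x = -72 mm: blue at y = +45 mm, green at y = 0, red at y = -45 mm. 110 mm steel pan at x = +35 mm, top 38 mm high
- balance_2: the other balance, same model and same key layout, carrying a rubber stopper; leave it alone. Origin and axes as for balance_1
- balance_1_pan (a point): centre of the upper face of the round pan of balance_1
- boat: square white plastic weighing boat with a little sand stuck in it, 83 x 83 x 20 mm, standing loose on the pan of balance_1. Origin: centre of its underside
- stopper: orange-brown rubber stopper, 40 mm wide, 30 mm high, loose on the pan of balance_2. Origin: centre of its underside
- tape: roll of beige tape lying flat, 98 mm wide, 25 mm high, loose on the left. Origin: centre of its underside
- timer: white lab timer lying on its back, 70 x 62 x 18 mm, loose on the right. Its printed keys do not move. Origin: centre of its underside
- red_cap: small brown bottle with a red cap, 41 mm wide, 92 mm high, loose on the right. Origin: centre of its underside
- dropper: brown dropper bottle with a rubber teat, 37 mm wide, 86 mm high, loose on the left. Origin: centre of its underside
- balance_1_blue_top (a point): centre of the top face of the blue key of balance_1 (wake key): round, 18 mm wide, its top 35 mm above the worktop when up (7 mm above the housing); the point moves down with the key
- balance_1_blue (a joint): travel of the blue key of balance_1, m: 0 up, 0.005 fully down; it is pressed straight down, a spring brings it back; about 1 N starts it, 3.5 N takes it fully down
- balance_1_green_top (a point): centre of the top face of the green key of balance_1 (tare key): round, 18 mm wide, its top 35 mm above the worktop when up (7 mm above the housing); the point moves down with the key
- balance_1_green (a joint): travel of the green key of balance_1, m: 0 up, 0.005 fully down; it is pressed straight down, a spring brings it back; about 1 N starts it, 3.5 N takes it fully down
- balance_1_red_top (a point): centre of the top face of the red key of balance_1 (off key, must not be pressed): round, 18 mm wide, its top 35 mm above the worktop when up (7 mm above the housing); the point moves down with the key
- balance_1_red (a joint): travel of the red key of balance_1, m: 0 up, 0.005 fully down; it is pressed straight down, a spring brings it back; about 1 N starts it, 3.5 N takes it fully down
- balance_2_blue_top (a point): centre of the top face of the blue key of balance_2 (must not be pressed): round, 18 mm wide, its top 35 mm above the worktop when up (7 mm above the housing); the point moves down with the key
- balance_2_blue (a joint): travel of the blue key of balance_2, m: 0 up, 0.005 fully down; it is pressed straight down, a spring brings it back; about 1 N starts it, 3.5 N takes it fully down
- balance_2_green_top (a point): centre of the top face of the green key of balance_2 (must not be pressed): round, 18 mm wide, its top 35 mm above the worktop when up (7 mm above the housing); the point moves down with the key
- balance_2_green (a joint): travel of the green key of balance_2, m: 0 up, 0.005 fully down; it is pressed straight down, a spring brings it back; about 1 N starts it, 3.5 N takes it fully down
- balance_2_red_top (a point): centre of the top face of the red key of balance_2 (must not be pressed): round, 18 mm wide, its top 35 mm above the worktop when up (7 mm above the housing); the point moves down with the key
- balance_2_red (a joint): travel of the red key of balance_2, m: 0 up, 0.005 fully down; it is pressed straight down, a spring brings it back; about 1 N starts it, 3.5 N takes it fully down
Things that resemble listed ones, but are neither listed nor needed, are in the scene too. What is shaped like the boat but red or turquoise is not meant.

How it is judged:
By the outcome, as a careful person would: the job done as asked, in the order asked, and still so for the second after the job is handed in, with the robot touching nothing.
It also fails if it takes over 42 s, if anything falls off the work surface, if the arm or the gripper's body presses on something with over 40 N, if the wrist force passes 120 N, or if a joint passes its speed limit or range.

## Working session

There is one attempt and no reset: what is moved stays moved. The work goes in short steps, Python scripts to look and compute and a tool call to move; the robot and the scene stay as the last step left them, time stands still between calls to the robot, and variables do not carry over. Pictures are saved under pics/ and viewed, at most 10 in all, crops included, and the job is handed in when it is done.

Besides the shell and the picture viewer there is one more tool, called by a JSON object that holds its "api" and its "payload". jog_arm: Moves the arm, as the interface text tells. Its arguments: {"type":"object","properties":{"angular":{"type":"array"},"dp":{"type":"array"},"jaw":{"type":"array"},"squeeze":{"type":"number"}},"required":["angular","dp","jaw"]}

```bash
mkdir -p pics
python3 - <<'E'
from plant import readout, eyes, robot
import cv2,numpy as np
np.set_printoptions(precision=4,suppress=True)
s=readout.read_state();print(s)
for n in("top","side"):
    c=eyes.read_camera(n);cv2.imwrite(f"pics/{n}0.png",c["pixels"][...,::-1]);np.save(f"{n}0.npy",c["pixels"])
    print({k:v for k,v in c.items() if k!="pixels"})
E
```

```text
{'time': 0.0, 'joints': array([-1.1262,  0.69  , -0.1945,  1.5664,  0.1573,  0.9025, -0.215 ]), 'qd': array([ 0.    , -0.0016,  0.0012,  0.002 ,  0.0005, -0.0003,  0.0008]), 'joint_efforts': array([ -0.0005, -53.9601,  -1.2668, -15.8549,   0.0091,   0.0092,
        -0.    ]), 'eef_pos': array([249.376 , 572.4108, 249.4714]), 'ee_rot': array([[-0.9169,  0.3992, -0.0006],
       [ 0.3992,  0.9169, -0.0018],
       [-0.0001, -0.0019, -1.    ]]), 'wrist_force': array([ 0.3686,  0.2699, -0.179 ]), 'ft_torque': array([-0.0334,  0.0329, -0.0213]), 'grip_force': 0.0, 'gripper_width': 85.2877538337713}
{'fov_y': 51.18195774688704, 'cx': 263.18117889613353, 'cy': 194.74767437354956, 'T': array([[  -0.0295,    0.9953,   -0.092 ,  367.5454],
       [  -0.9996,   -0.0296,    0.0001,    6.3999],
       [  -0.0027,    0.092 ,    0.9958, 1342.5696],
       [   0.    ,    0.    ,    0.    ,    1.    ]])}
{'fov_y': 49.10823202063969, 'cx': 253.12334902806094, 'cy': 189.8826626841301, 'T': array([[  -0.7807,   -0.4886,    0.3895, 1009.6424],
       [   0.6248,   -0.6216,    0.4725,  601.8762],
       [   0.0113,    0.6123,    0.7906, 1056.3424],
       [   0.    ,    0.    ,    0.    ,    1.    ]])}
```

View pics/top0.png

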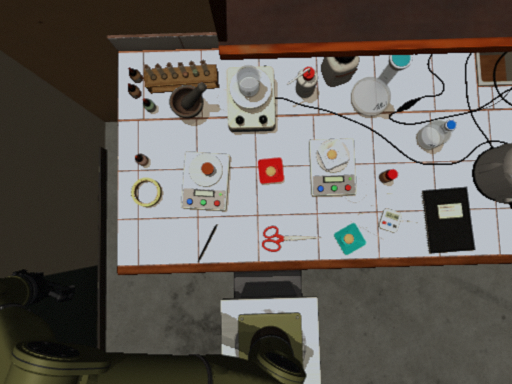

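View pics/side0.png

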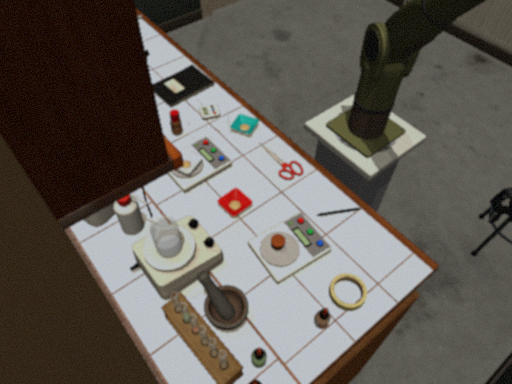

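The top view shows the boat balance on the right, with blue, green and red keys near (320,188), (334,188) and (348,188). The stopper balance is on the left. In the side view the keys of balance 1 are near (222,157), and an overhead shelf covers the far part of the bench.

```bash
cat > h.py <<'E'
import cv2,numpy as np
from plant import readout,eyes
np.set_printoptions(precision=2,suppress=True)
def ray(c,uv,T=None):
    f=192/np.tan(np.radians(c["fov_y"]/2)); T=c["T"] if T is None else T
    d=T[:3,:3]@np.array([(uv[0]-c["cx"])/f,-(uv[1]-c["cy"])/f,-1]); return T[:3,3],d
def atz(c,uv,z,T=None):
    o,d=ray(c,uv,T); return o+d*(z-o[2])/d[2]
def blobs(img,box,amin=6):
    x0,y0,x1,y1=box; h=cv2.cvtColor(img[y0:y1,x0:x1],cv2.COLOR_RGB2HSV); out=[]
    for n,a,b in(("blue",100,130),("green",45,85),("red",0,8),("red",172,180)):
        m=cv2.inRange(h,(a,110,50),(b,255,255)); k,_,st,ce=cv2.connectedComponentsWithStats(m)
        out+=[(n,st[i,4],ce[i]+[x0,y0]) for i in range(1,k) if st[i,4]>=amin]
    return out
E
python3 - <<'E'
from h import *
for n,boxes in(("top",[(305,170,362,200),(180,190,232,212)]),("side",[(185,130,235,175),(290,205,335,255)])):
    c=eyes.read_camera(n)
    for b in boxes:
        for q in blobs(c["pixels"],b): print(n,*q,atz(c,q[2],35))
    x0,y0,x1,y1=boxes[0]
    cv2.imwrite(f"pics/{n}c.png",cv2.resize(c["pixels"][y0-40:y1+10,x0-10:x1+10,::-1],None,fx=6,fy=6,interpolation=2))
E
```

```text
top blue 23 [320.09 188.22] [ 504.37 -180.83   35.  ]
top green 23 [333.78 187.91] [ 504.03 -225.74   35.  ]
top red 29 [347.41 187.28] [ 504.8 -270.5   35. ]
top blue 22 [189.09 201.09] [474.78 249.29  35.  ]
top green 21 [203. 202.] [470.45 203.82  35.  ]
top red 27 [216.41 202.74] [466.72 160.01  35.  ]
side blue 17 [220.88 157.59] [ 505.84 -177.71   35.  ]
side green 16 [213.  149.5] [ 505.18 -223.03   35.  ]
side red 23 [205.22 141.91] [ 505.58 -267.66   35.  ]
side blue 31 [319.45 242.58] [476.9  252.68  35.  ]
side green 27 [309.59 231.07] [472.49 207.79  35.  ]
side red 32 [300.22 220.09] [468.04 163.36  35.  ]
```

View pics/topc.png

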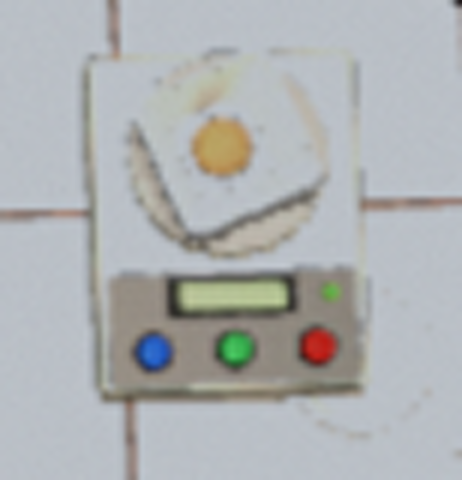

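Both cameras agree within about 3 mm: blue is at (505,-179.5), green at (504.8,-224.5), and the yaw is about 0. I'll approach at height with the fingers shut.

{"api": "jog_arm", "payload": {"angular": [[0, 0, 0.034], [0, 0, 0.034], [0, 0, 0.034], [0, 0, 0.034], [0, 0, 0.034], [0, 0, 0.034], [0, 0, 0.034], [0, 0, 0.034], [0, 0, 0.034], [0, 0, 0.034], [0, 0, 0.034], [0, 0, 0.034]], "dp": [[20, -50, 0], [20, -50, 0], [20, -50, 0], [20, -50, 0], [20, -50, 0], [20, -50, 0], [20, -50, 0], [20, -50, 0], [20, -50, 0], [20, -50, 0], [20, -50, 0], [20, -50, 0]], "jaw": [0, 0, 0, 0, 0, 0, 0, 0, 0, 0, 0, 0]}}

```text
time: 1.7
eef_pos: [490.1, -28.7, 250.4]
ee_rot: [[-1.0, 0.002, 0.0], [0.002, 1.0, 0.0], [-0.0, 0.0, -1.0]]
wrist_force: [0.9, 0.3, 0.4]
gripper_width: -0.1
grip_force: 0.0
```

{"api": "jog_arm", "payload": {"angular": [[0, 0, 0], [0, 0, 0], [0, 0, 0], [0, 0, 0], [0, 0, 0], [0, 0, 0], [0, 0, 0]], "dp": [[4, -38, 0], [4, -38, 0], [4, -38, 0], [3, -37, 0], [0, 0, -45], [0, 0, -45], [0, 0, 0]], "jaw": [0, 0, 0, 0, 0, 0, 0]}}

```text
time: 2.58
eef_pos: [502.2, -177.6, 157.9]
ee_rot: [[-1.0, 0.003, -0.007], [0.003, 1.0, 0.002], [0.007, 0.002, -1.0]]
wrist_force: [-0.2, 0.3, 0.3]
gripper_width: -0.0
grip_force: 0.0
```

Run:
```python
from h import *
s=readout.read_state();c=eyes.read_camera("wrist")
W=np.eye(4);W[:3,:3]=s["ee_rot"];W[:3,3]=s["eef_pos"];T=W@c["mount"]
print(s["eef_pos"],s["wrist_force"],s["joints"],T)
cv2.imwrite("pics/w1.png",c["pixels"][...,::-1])
for q in blobs(c["pixels"],(0,0,512,384),60): print(*q,atz(c,q[2],35,T))
c=eyes.read_camera("side")
cv2.imwrite("pics/s1.png",cv2.resize(c["pixels"][60:220,130:330,::-1],None,fx=3,fy=3))
```

```text
[ 502.17 -177.57  157.86] [-0.22  0.28  0.33] [ 0.45  0.72 -0.33  1.92  0.41  0.57  1.42] [[   0.     -0.96   -0.26  434.4 ]
 [   1.      0.     -0.   -177.47]
 [   0.     -0.26    0.96  281.53]
 [   0.      0.      0.      1.  ]]
blue 332 [257.27 190.87] [ 504.19 -180.26   35.  ]
green 317 [205.59 191.42] [ 504.58 -224.96   35.  ]
red 1906 [449.81  20.55] [372.15 -35.66  35.  ]
red 157 [ 5.82 48.92] [ 391.13 -371.73   35.  ]
red 349 [154.34 191.5 ] [ 504.56 -269.28   35.  ]
red 5620 [425.23 251.43] [562.22 -26.56  35.  ]
```

View pics/w1.png

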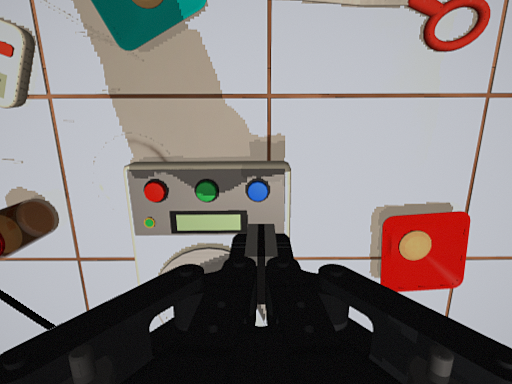

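View pics/s1.png

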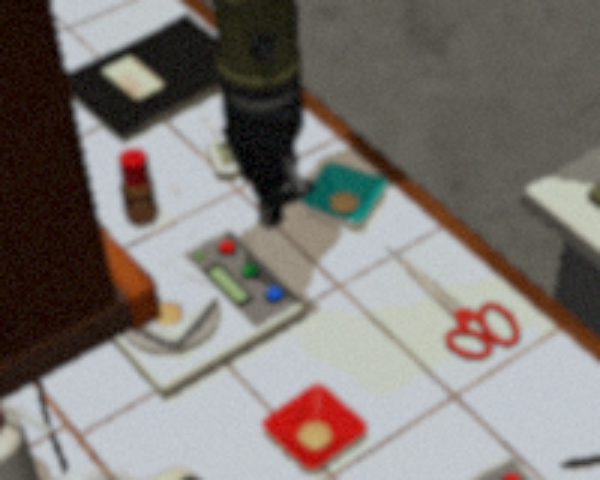

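The wrist view shows the balance 1 keys at (257,191), (206,191) and (154,191). That puts blue at (504.3,-180) and green at (504.6,-225), matching the other cameras.

{"api": "jog_arm", "payload": {"angular": [[0, 0, 0], [0, 0, 0], [0, 0, 0], [0, 0, 0], [0, 0, 0], [0, 0, 0]], "dp": [[0, -2, -30], [0, 0, -30], [0, 0, -20], [0, 0, -12], [0, 0, 0], [0, 0, 0]], "jaw": [0, 0, 0, 0, 0, 0]}}

```text
time: 3.42
eef_pos: [505.4, -180.1, 69.5]
ee_rot: [[-1.0, 0.003, 0.002], [0.003, 1.0, -0.0], [-0.002, -0.0, -1.0]]
wrist_force: [0.5, -0.1, 0.1]
gripper_width: -0.2
grip_force: 0.0
```

{"api": "jog_arm", "payload": {"angular": [[0, 0, 0], [0, 0, 0], [0, 0, 0], [0, 0, 0], [0, 0, 0], [0, 0, 0]], "dp": [[0, 0, -6], [0, 0, -5], [0, 0, -3], [0, 0, -2.5], [0, 0, 0], [0, 0, 0]], "jaw": [0, 0, 0, 0, 0, 0]}}

```text
time: 4.18
eef_pos: [504.4, -180.0, 51.9]
ee_rot: [[-1.0, 0.003, -0.0], [0.003, 1.0, 0.0], [0.0, 0.0, -1.0]]
wrist_force: [-0.0, -0.5, 1.7]
gripper_width: 0.1
grip_force: 0.9
```

{"api": "jog_arm", "payload": {"angular": [[0, 0, 0], [0, 0, 0], [0, 0, 0], [0, 0, 0]], "dp": [[0, 0, -2], [0, 0, -1], [0, 0, 0], [0, 0, 0]], "jaw": [0, 0, 0, 0]}}

```text
time: 4.68
eef_pos: [504.4, -179.9, 49.1]
ee_rot: [[-1.0, 0.003, -0.0], [0.003, 1.0, -0.0], [0.0, -0.0, -1.0]]
wrist_force: [-1.8, 0.6, 6.1]
gripper_width: 0.2
grip_force: 2.8
```

{"api": "jog_arm", "payload": {"angular": [[0, 0, 0], [0, 0, 0], [0, 0, 0]], "dp": [[0, 0, -0.7], [0, 0, 0], [0, 0, 0]], "jaw": [0, 0, 0]}}

```text
time: 5.05
eef_pos: [504.5, -179.9, 48.9]
ee_rot: [[-1.0, 0.003, 0.0], [0.003, 1.0, -0.0], [-0.0, -0.0, -1.0]]
wrist_force: [-2.9, -0.0, 11.1]
gripper_width: 0.1
grip_force: 5.5
```

The force rises to 11 N with almost no further travel, so the blue key is fully down. Next I lift, move over green and approach it.

{"api": "jog_arm", "payload": {"angular": [[0, 0, 0], [0, 0, 0], [0, 0, 0], [0, 0, 0], [0, 0, 0], [0, 0, 0], [0, 0, 0], [0, 0, 0]], "dp": [[0, 0, 4], [0, 0, 8], [0, 0, 12], [0, 0, 0], [0, -22, 0], [0, -23, 0], [0, 0, 0], [0, 0, 0]], "jaw": [0, 0, 0, 0, 0, 0, 0, 0]}}

```text
time: 6.05
eef_pos: [504.6, -223.8, 72.0]
ee_rot: [[-1.0, 0.002, -0.0], [0.002, 1.0, 0.001], [0.0, 0.001, -1.0]]
wrist_force: [-0.2, 0.7, 0.4]
gripper_width: -0.4
grip_force: 0.0
```

{"api": "jog_arm", "payload": {"angular": [[0, 0, 0], [0, 0, 0], [0, 0, 0], [0, 0, 0], [0, 0, 0]], "dp": [[0, 0, -6], [0, 0, -6], [0, 0, -5], [0, 0, 0], [0, 0, 0]], "jaw": [0, 0, 0, 0, 0]}}

```text
time: 6.68
eef_pos: [504.6, -224.9, 55.1]
ee_rot: [[-1.0, 0.003, -0.0], [0.003, 1.0, 0.0], [0.0, 0.0, -1.0]]
wrist_force: [-0.1, 0.5, 0.4]
gripper_width: -0.1
grip_force: 0.0
```

{"api": "jog_arm", "payload": {"angular": [[0, 0, 0], [0, 0, 0], [0, 0, 0], [0, 0, 0], [0, 0, 0], [0, 0, 0], [0, 0, 0]], "dp": [[0, 0, -2], [0, 0, -2], [0, 0, -2], [0, 0, -0.8], [0, 0, 0], [0, 0, 0], [0, 0, 0]], "jaw": [0, 0, 0, 0, 0, 0, 0]}}

```text
time: 7.55
eef_pos: [504.8, -225.1, 49.0]
ee_rot: [[-1.0, 0.003, 0.001], [0.003, 1.0, -0.0], [-0.001, -0.0, -1.0]]
wrist_force: [-0.3, 0.4, 8.4]
gripper_width: 0.0
grip_force: 4.1
```

{"api": "jog_arm", "payload": {"angular": [[0, 0, 0], [0, 0, 0], [0, 0, 0], [0, 0, 0], [0, 0, 0], [0, 0, 0], [0, 0, 0], [0, 0, 0], [0, 0, 0], [0, 0, 0]], "dp": [[0, 0, 0], [0, 0, 0], [0, 0, 0], [0, 0, 0], [0, 0, 0], [0, 0, 0], [0, 0, 0], [0, 0, 0], [0, 0, 0], [0, 0, 0]], "jaw": [0, 0, 0, 0, 0, 0, 0, 0, 0, 0]}}

```text
time: 8.8
eef_pos: [504.8, -225.1, 49.0]
ee_rot: [[-1.0, 0.003, 0.001], [0.003, 1.0, -0.0], [-0.001, -0.0, -1.0]]
wrist_force: [-0.6, 0.2, 8.0]
gripper_width: 0.3
grip_force: 4.1
```

Green is fully down at 8 N and was held for more than 1.25 s. Now I release and draw back.

{"api": "jog_arm", "payload": {"angular": [[0, 0, 0], [0, 0, 0], [0, 0, 0], [0, 0, 0], [0, 0, 0], [0, 0, 0], [0, 0, 0], [0, 0, 0], [0, 0, 0]], "dp": [[0, 0, 4], [0, 0, 10], [0, 0, 20], [0, 0, 30], [0, 0, 40], [-10, 30, 40], [-10, 40, 10], [0, 0, 0], [0, 0, 0]], "jaw": [0, 0, 0, 0, 0, 0, 0, 0, 0]}}

```text
time: 9.93
eef_pos: [484.4, -155.6, 202.4]
ee_rot: [[-1.0, 0.003, -0.0], [0.003, 1.0, -0.001], [0.0, -0.001, -1.0]]
wrist_force: [0.4, -0.0, -0.1]
gripper_width: 0.2
grip_force: 0.0
```

Run:
```python
from h import *
s=readout.read_state();c=eyes.read_camera("wrist")
W=np.eye(4);W[:3,:3]=s["ee_rot"];W[:3,3]=s["eef_pos"];T=W@c["mount"]
print(s["time"],s["wrist_force"])
for q in blobs(c["pixels"],(0,0,512,384),60): print(*q,atz(c,q[2],35,T))
cv2.imwrite("pics/w2.png",c["pixels"][...,::-1])
```

```text
9.925 [ 0.41 -0.04 -0.07]
blue 119 [ 5.69 68.65] [ 383.11 -388.95   35.  ]
blue 230 [237.02 194.52] [ 503.97 -179.97   35.  ]
green 233 [193.34 194.77] [ 504.15 -224.75   35.  ]
red 2518 [399.07  35.27] [356.26 -32.26  35.  ]
red 130 [24.15 75.55] [ 389.08 -373.32   35.  ]
red 244 [149.93 195.03] [ 504.34 -269.3    35.  ]
red 4034 [383.44 245.18] [561.26 -23.74  35.  ]
red 270 [ 10.14 240.86] [ 555.42 -424.64   35.  ]
red 340 [ 10.41 238.86] [ 553.09 -423.81   35.  ]
```

View pics/w2.png

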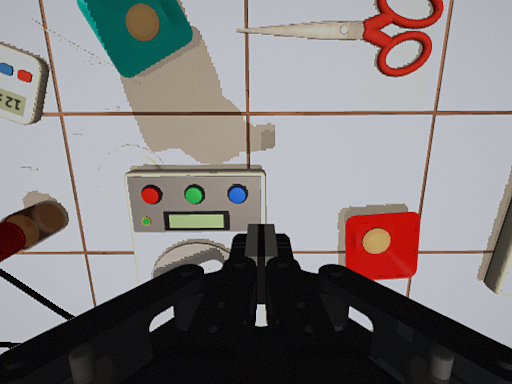

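The keys at (237,195), (193,195) and (150,195) are all up, everything in view is where it was, and the gripper is clear.

```bash
python3 -c "
from plant import robot
print(robot.hand_in())"
```

```text
the job is handed in; nothing more can be done
None
```

On the balance carrying the boat, I pressed the blue key fully and released it, held the green tare key fully down for over 1.25 s and released it, then drew back clear; the job is handed in, and the verdict was not shown.

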